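# Warm the creamer: plate and recessed dial

### The arm

A 6-joint arm with a two-finger parallel gripper is mounted at the origin on the work surface. World frame = base frame: x ahead of the robot, y to its left, z up, the work surface at z = 0. Lengths are in mm, angles in degrees, forces in N, time in s.
With the tool pointing down it reaches from about 300 to 850 mm from the base axis. Payload 4.2 kg.
Tool frame: the origin (TCP) lies at the very end of the fingers, on their centre line; the grasp point (between the pads) lies 19 mm behind it (env.grasp_offset is the distance from the TCP to the grasp point, in mm); z points along the fingers, y is the line along which they close (so a half turn about z gives the same grasp; the last joint's range is limited). The gripper opens to 91 mm and grips with 3 to 60 N. Pads are 32 mm wide; open, the fingers measure 118 mm over their backs; the gripper's body (76 mm by 178 mm) begins 60 mm behind the grasp point.
Start: joints at [69.614, 18.312, 89.639, -0, 72.044, -1.146], TCP at [189.479, 542.9, 213.976] pointing down, gripper open.
Joint ranges: [-177.97, 177.97], [-48.28, 115.42], [12.27, 149.76], [-77.06, 257.06], [2.81, 150.46], [-146.56, 146.56]. Speed limits (degrees/s): [147.25, 147.25, 180, 180, 180, 180].

### API

Orientations are given as [roll, pitch, yaw] about the fixed x, y, z axes, in that order (R = Rz(yaw) Ry(pitch) Rx(roll)).
In Python, from workcell import env gives the robot as it stands. The module is installed in compiled form; this text tells all that it offers.
- The arm moves only by the tool send_rows, never from a script. Its argument "motion" is a list of rows, each an object of numbers: "tx", "ty", "tz": the shift along the tool's x, y, z in units of 500 mm (1.0 is 500 mm); "rx", "ry", "rz": the turn, a rotation vector about the tool's x, y, z in units of 30 degrees (1.0 is 30 degrees); "gripper": the closure, from -1 (fully open) to 1 (shut). In form: [{"tx": .., "ty": .., "tz": .., "rx": .., "ry": .., "rz": .., "gripper": ..}, ...]. A call has 1 to 12 rows; each row shifts and turns the commanded pose from where the row before left it, along the tool's axes as they then stand; what a row does not reach is not made up. A row lasts 1/8 s, in which the tool goes at most 62.5 mm and 10.7 degrees, less where a joint would pass 70% of its speed; a pose out of reach is approached as far as the arm can. A call with a number of a shift or a turn outside -1 to 1 is refused whole. A call with a gripper value outside its range is refused whole. The fingers move at their own pace and stop on an object; "grip_force" is the grip in N (left out, the last holds). Time passes only in rows, so rows that do not move let the fingers close. It gives the time, the measured TCP pose, the force, the opening and the grip force at its end, in the units of the state.
- env.state(): the state, without advancing time (a new reading comes with each control period).
- env.grab_frame(name): name is "scene" or "top"; returns a dict with "frame" (400x640x3 uint8, red, green, blue), "vertical_fov" (degrees; the focal length in pixels is half the picture's height over the tangent of half this angle, whatever the lens; pixels are square), "cx", "cy" (the principal point, pixels), "rvec" (rotation vector, rad) and "tvec" (3), from world to camera coordinates, as OpenCV has them. Camera axes: x right, y down, z forward; pixel columns grow to the right and rows downward; lengths in mm; the calibration is good to about 2 mm. A picture is of the moment at which its call begins. There is no depth.
- env.job_done(): hands the job in; it is judged then, once.
The state is a dict: "time_s": time; "qpos": joint angles; "qvel": joint speeds; "effort": joint torques, N m; "ee_pos": TCP position; "ee_rot": TCP orientation; "force": force on the tool from outside, world axes, zero at the start; "torque": the same for the moment, N m; "gripper_width": finger opening in mm; "gripper_force": force on a finger pad.
Only numpy, scipy, OpenCV 4.12 (cv2) and the standard library are available. Lean on these libraries where they do the work, as an engineer would, in place of code of your own. Each camera call takes 0.05 s, during which the arm holds its last target. There are 200 camera calls.

### The job

Set the blue creamer upright on the warmer's round dark plate, its whole foot on the plate, lowering it gently rather than dropping it, and let go. Then reach into the warmer's round well and turn the recessed black dial until the white-striped end of its bar points at the orange tab on the rim, and leave it there. Do not tip the creamer, and leave the orange tab, the ramekin, the kitchen timer and the jar where they are.

Things in the scene. Friction and masses are not known exactly. Their poses are not given: they have to be found in the camera images.
- warmer: Fixed warmer: grey base 150 x 330 x 20 mm (x, y, z), round dark hot plate on its +y half, white control block on its -y half. Origin at the centre of its underside, z up. The block is 140 x 140 mm, centred at y = -85 mm, flat top 70 mm above the worktop, with a round well 96 mm wide and 40 mm deep in its middle. Nothing on the warmer stands higher than 72 mm.
- plate (a point): Centre of the hot plate's top face: a flat disc 96 mm in diameter, 26 mm above the worktop; axes as the warmer's.
- well_mouth (a point): Centre of the well's mouth, level with the control block's top (70 mm above the worktop), on the dial's axis; axes as the warmer's.
- dial_grip (a point): Point on the dial's vertical axis, 54 mm above the worktop; turns with it. Black disc 72 mm wide at the well's bottom (top 34 mm above the worktop) with an upright grip bar 60 mm long (this point's x), 16 thick (y), 32 tall, its top 66 mm above the worktop, 4 below the rim. The +x end, with a white stripe, points. 40 mm from the bar's sides to the well's wall: enter with fingers part closed.
- dial (a joint): Angle of the dial in rad, growing clockwise seen from above, limits 0 and 2.2. At 0 the striped end points 0.8 rad anticlockwise (seen from above) from the warmer's +x; at 0.8 it points along the warmer's +x. It turns stiffly (friction about 0.06 N m) without spring and stays where it is left. At the start 0.05 to 0.45.
- mark (a joint): Angle of the orange tab round the well in rad, measured just as joint dial: the striped end points at the tab when the two are equal. Drawn from 1.1 to 1.5; it is very stiff (1 N m) and must be left as it is.
- mark_tab (a point): Middle of the orange tab, 18 x 12 x 2 mm, lying on the control block's top beside the well, 58.5 mm from the dial's axis; its x points straight out from that axis.
- creamer_mid (a point): Centre of the loose blue ceramic creamer, 42.5 mm above its underside, z up. 85 mm tall, about 0.2 kg, open-topped, 50 mm wide at the foot, 58 to 60 mm from 22 mm height to the rim, wall 4 mm. Handle to +y (to 52 mm from the axis, 20 to 74 mm high), small spout at the rim to -y (to 41 mm); clear on both sides along x.
- creamer_foot (a point): Centre of the creamer's underside, axes as creamer_mid.
- ramekin: Bystander: clear glass ramekin, 84 mm in diameter, 45 mm tall; origin at the centre of its underside. Stands on the worktop to one side of the warmer, with the creamer on the other side.
- timer: Bystander: red and white twist kitchen timer, 74 mm in diameter, 54 mm tall; origin at the centre of its underside.
- jar: Bystander: white jar with a wooden cap, 68 mm in diameter, 95 mm tall; origin at the centre of its underside.

How it is judged:
By the outcome, as a careful person would: the job done as asked, in the order asked, and still so for the second after the job is handed in, with the robot touching nothing.
It also fails if it takes over 54 s, if anything falls off the work surface, if the arm or the gripper's body presses on something with over 40 N, if the wrist force passes 120 N, or if a joint passes its speed limit or range.

## Working session

There is one attempt and no reset: what is moved stays moved. The work goes in short steps, Python scripts to look and compute and a tool call to move; the robot and the scene stay as the last step left them, time stands still between calls to the robot, and variables do not carry over. Pictures are saved under pics/ and viewed, at most 10 in all, crops included, and the job is handed in when it is done.

Besides the shell and the picture viewer there is one more tool, called by a JSON object that holds its "op" and its "data", one argument or row to a line. send_rows: Moves the arm, as the interface text tells. Shifts and turns lie within -1 to 1; 1 stands for 500 mm of shift or 30 degrees of turn. Its arguments: {"type":"object","properties":{"motion":{"type":"array"},"grip_force":{"type":"number"}},"required":["motion"]}

```bash
mkdir -p pics; cat > h.py <<'E'
import numpy as np, cv2
from workcell import env
def grab(n,fn=None):
    d=env.grab_frame(n); f=d["frame"]
    if fn: cv2.imwrite("pics/"+fn,cv2.cvtColor(f,cv2.COLOR_RGB2BGR))
    h=f.shape[0]; F=h/2/np.tan(np.radians(d["vertical_fov"])/2)
    d["K"]=np.array([[F,0,d["cx"]],[0,F,d["cy"]],[0,0,1]]); d["R"]=cv2.Rodrigues(np.array(d["rvec"],float))[0]; d["t"]=np.array(d["tvec"],float).ravel()
    return d
def ray(d,uv,z):
    r=d["R"].T@np.linalg.inv(d["K"])@np.array([uv[0],uv[1],1.]); c=-d["R"].T@d["t"]
    return c+r*(z-c[2])/r[2]
def proj(d,p):
    q=d["K"]@(d["R"]@np.array(p,float)+d["t"]); return q[:2]/q[2]
E
python3 - <<'E'
from h import *
a=grab("scene","s0.png"); b=grab("top","t0.png")
for d in (a,b): print(-d["R"].T@d["t"],d["K"][0,0],d["R"][2])
print(env.state(), env.grasp_offset)
E
```

```text
[ 924.26099926 -449.79839244 1049.2996893 ] 517.3117481342417 [-0.31761833  0.3987674  -0.86029248]
[ 287.03070836   19.17892771 1341.97585682] 509.94332496397277 [ 0.20200808  0.0011702  -0.97938316]
{'time_s': 0.1, 'qpos': array([ 6.96129921e+01,  1.83459257e+01,  8.96998151e+01,  3.34638172e-04,
        7.20425312e+01, -1.14721421e+00]), 'qvel': array([-0.00667311,  0.02865274, -0.12795083,  0.07113232,  0.02799157,
       -0.02111467]), 'effort': array([-8.24402578e-04, -4.13333309e+01, -2.32509863e+01,  7.27959559e-02,
        4.22364625e-02, -8.60806790e-05]), 'ee_pos': array([189.32853474, 542.45986719, 213.22221496]), 'ee_rot': array([-1.79911752e+02, -2.08543592e-03,  1.60760101e+02]), 'force': array([-0.78019683, -0.43543335, -0.23815007]), 'torque': array([-0.03341924,  0.03742272,  0.00727415]), 'gripper_force': 0.0, 'gripper_width': 91.31865158342946} 18.8
```

View pics/s0.png

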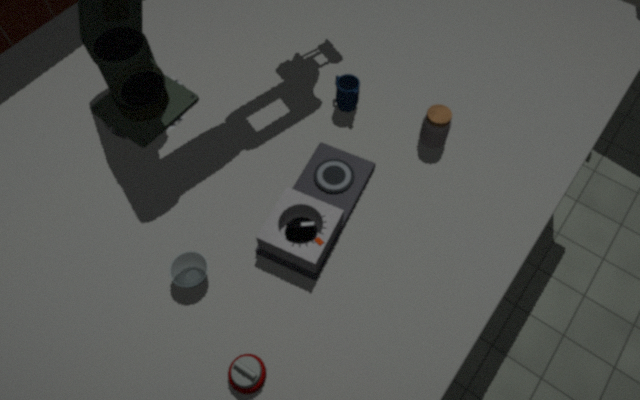

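View pics/t0.png

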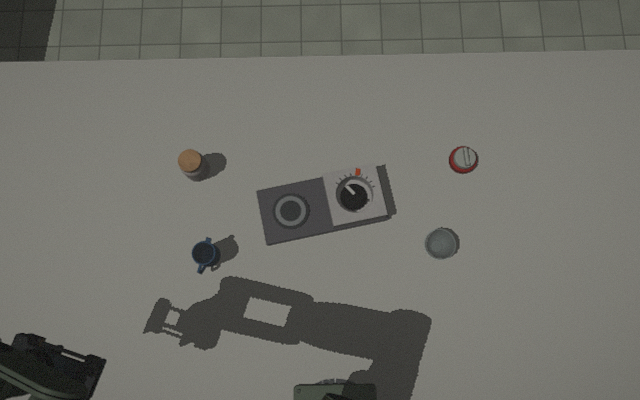

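The scene view shows the creamer at (347,92), plate at (333,177), dial at (300,230) and tab at (319,241). In the top view the creamer is at (205,255), plate at (291,210), dial at (353,195) and tab at (358,172).

```bash
python3 - <<'E'
from h import *
t=cv2.imread("pics/t0.png"); s=cv2.imread("pics/s0.png")
def c(im,x,y,w,h,k): return cv2.convertScaleAbs(cv2.resize(im[y:y+h,x:x+w],None,fx=k,fy=k,interpolation=cv2.INTER_NEAREST),alpha=2)
A=np.hstack([c(t,175,225,75,60,5)[:300,:375],c(s,310,60,75,60,5)])
B=np.hstack([c(t,250,155,150,100,3)[:285,:375],c(s,250,140,125,95,3)])
m=np.zeros((600,800,3),np.uint8); m[:300,:750]=A; m[300:300+285,:375]=B[:285,:375]; 
m[300:585,375:750]=c(s,253,185,95,95,3)[:285,:].repeat(1,axis=1) if 0 else c(s,255,145,125,95,3)
cv2.imwrite("pics/c0.png",m)
for n in("scene","top"):
    d=grab(n); h=cv2.cvtColor(d["frame"],cv2.COLOR_RGB2HSV)
    for nm,lo,hi,z in(("blue",(100,110,20),(125,255,255),85),("or",(5,190,120),(14,255,255),72)):
        k=cv2.inRange(h,lo,hi); cn,l,st,ce=cv2.connectedComponentsWithStats(k)
        for i in range(1,cn):
            if st[i,4]>8: print(n,nm,st[i],ce[i].round(1),ray(d,ce[i],z).round(1))
E
```

```text
scene blue [336  76  22  35 320] [346.7  90.9] [442.7 291.4  85. ]
scene blue [352  77   5   7  14] [354.   79.4] [435.1 333.7  85. ]
scene or [317 239   5   5  17] [318.9 241. ] [631.5 -73.1  72. ]
top or [356 169   4   6  12] [357.2 170.8] [632.4 -68.5  72. ]
```

View pics/c0.png

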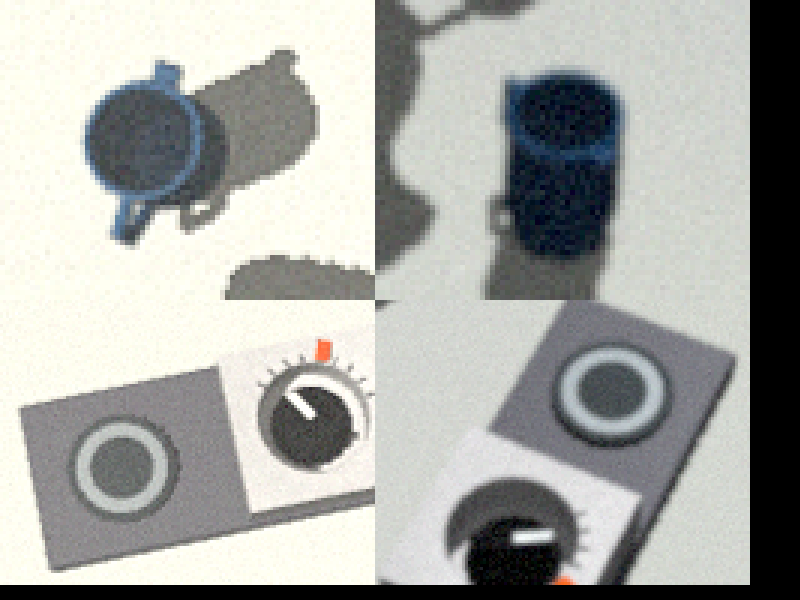

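The crops show the creamer rim centred at (203.4,253) in the top view, with the spout at (208,239) and the handle tip at (200,272). The plate is at (291.3,210.7), the striped end points up-left, and the tab is up.

```bash
cat > m.py <<'E'
from h import *
def block(d,seed):
    f=d["frame"]; g=cv2.cvtColor(f,cv2.COLOR_RGB2GRAY)
    return g
d=grab("top"); f=d["frame"]; g=cv2.GaussianBlur(cv2.cvtColor(f,cv2.COLOR_RGB2GRAY),(3,3),0)
print(g[200,318:330],g[215,325:400:6],g[150:200:3,335])
c=ray(d,(203.4,253),85); sp=ray(d,(208.4,240),85); hd=ray(d,(200.2,271.5),74)
print("creamer",c,"spout",sp,np.hypot(*(sp-c)[:2]),"handle",hd,np.hypot(*(hd-c)[:2]),"yaw+y dir",np.degrees(np.arctan2(*(hd-sp)[1::-1])))
pl=ray(d,(291.3,210.7),26); print("plate",pl)
# base side edges at z=20
for uv,z in(((256.7,190.7),20),((322.5,177),20),((267,244),20)): print(ray(d,uv,z))
# stripe
print("tab",ray(d,(357.2,170.8),72))
cv2.imwrite("pics/c1.png",np.hstack([cv2.convertScaleAbs(cv2.resize(im[y:y+60,x:x+66],None,fx=6,fy=6,interpolation=cv2.INTER_CUBIC),alpha=2) for im,x,y in((cv2.cvtColor(f,cv2.COLOR_RGB2BGR),318,160),(cv2.imread("pics/s0.png"),268,195))]))
E
python3 m.py
```

```text
[ 69  69  68  69  70  70  70  69  72  86 107 119] [ 70 102 122 120 123 123 124 123 122 109  77  81 129] [127 126 127 127 128 127 127 121 123 121 120 111 119 108  97 102 111]
creamer [426.58760645 318.78092062  85.        ] spout [458.67740927 307.28495067  85.        ] 34.0868416092372 handle [382.12470185 328.00712855  74.        ] 45.41005172796788 yaw+y dir 164.85349587802745
plate [540.03478225 104.82578699  26.        ]
[597.20221638 197.01433084  20.        ]
[631.33374434  21.17807825  20.        ]
[454.10494993 169.07302545  20.        ]
tab [632.48168624 -68.56563012  72.        ]
```

View pics/c1.png

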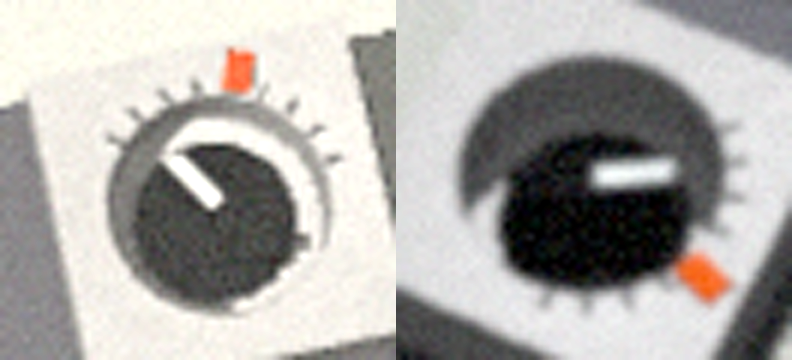

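The c1 crop shows the well rim centred near (354.2,193.9) in the top view, the tab at (357.4,171.8), and the stripe running from (345.6,185.1) to (353.8,193.4).

```bash
cat > m2.py <<'E'
from h import *
T=grab("top"); S=grab("scene")
q=lambda x,o:((x[0]+.5)/6-.5+o[0],(x[1]+.5)/6-.5+o[1])
for d,o,w,t,s0,s1,p in((T,(318,160),(219.5,206),(239,73),(217,203),(168,153),(291.3,210.7)),(S,(268,195),(195,178),(308,278),(196,175),(281,168),(253+0,0))):
    w=ray(d,q(w,o),70);t=ray(d,q(t,o),72);a=ray(d,q(s0,o),66);b=ray(d,q(s1,o),66)
    A=lambda v:np.degrees(np.arctan2(v[1],v[0])).round(1)
    print("well",w.round(1),"tab",t.round(1),np.hypot(*(t-w)[:2]).round(1),A(t-w),"stripe",a.round(1),b.round(1),A(b-a),A(b-w))
    # corner checks
p=ray(T,(291.3,210.7),26)
print("plate S", ray(S,((612-375)/3+255,(390-300)/3+145),26))
for n,d in(("top",T),("scene",S)):
    h=cv2.cvtColor(d["frame"],cv2.COLOR_RGB2HSV)
    k=cv2.inRange(h,(5,150,80),(18,255,255)); cn,l,st,ce=cv2.connectedComponentsWithStats(k)
    print(n,[(ce[i].round(1),st[i,4]) for i in range(1,cn) if st[i,4]>8])
# creamer scene: rim ellipse centre
print("creamer S",ray(S,(310+(570-375)/5,60+115/5),85))
E
python3 m2.py
```

```text
well [572.1 -59.   70. ] tab [629.9 -69.   72. ] 58.7 -9.9 stripe [574.3 -58.2  66. ] [596.7 -37.9  66. ] 42.2 40.6
well [574.7 -64.8  70. ] tab [631.4 -72.9  72. ] 57.3 -8.2 stripe [572.8 -62.   66. ] [595.5 -41.5  66. ] 42.1 48.2
plate S [542.1149526  104.15698167  26.        ]
top [(array([357.3, 171.5]), np.int32(24))]
scene [(array([318.3, 240.8]), np.int32(33))]
creamer S [432.15641322 316.23547841  85.        ]
```

{"op": "send_rows", "data": {
  "motion": [
    {"rz": -0.14, "gripper": -1},
    {"tx": -0.0725, "ty": -0.0388, "tz": 0.022},
    {"tx": -0.0725, "ty": -0.0388, "tz": 0.022},
    {"tx": -0.0725, "ty": -0.0388, "tz": 0.022},
    {"tx": -0.0725, "ty": -0.0388, "tz": 0.022},
    {"tx": -0.0725, "ty": -0.0388, "tz": 0.022},
    {"tx": -0.0725, "ty": -0.0388, "tz": 0.022},
    {"tx": -0.0725, "ty": -0.0388, "tz": 0.022},
    {"tx": -0.0725, "ty": -0.0388, "tz": 0.022},
    {},
    {}
  ],
  "grip_force": 12
}}

```text
invalid input at $.motion[0]: expected keys tx, ty, tz, rx, ry, rz, gripper
```

{"op": "send_rows", "data": {
  "motion": [
    {"tx": 0, "ty": 0, "tz": 0, "rx": 0, "ry": 0, "rz": -0.14, "gripper": -1},
    {"tx": -0.0725, "ty": -0.0388, "tz": 0.022, "rx": 0, "ry": 0, "rz": 0, "gripper": -1},
    {"tx": -0.0725, "ty": -0.0388, "tz": 0.022, "rx": 0, "ry": 0, "rz": 0, "gripper": -1},
    {"tx": -0.0725, "ty": -0.0388, "tz": 0.022, "rx": 0, "ry": 0, "rz": 0, "gripper": -1},
    {"tx": -0.0725, "ty": -0.0388, "tz": 0.022, "rx": 0, "ry": 0, "rz": 0, "gripper": -1},
    {"tx": -0.0725, "ty": -0.0388, "tz": 0.022, "rx": 0, "ry": 0, "rz": 0, "gripper": -1},
    {"tx": -0.0725, "ty": -0.0388, "tz": 0.022, "rx": 0, "ry": 0, "rz": 0, "gripper": -1},
    {"tx": -0.0725, "ty": -0.0388, "tz": 0.022, "rx": 0, "ry": 0, "rz": 0, "gripper": -1},
    {"tx": -0.0725, "ty": -0.0388, "tz": 0.022, "rx": 0, "ry": 0, "rz": 0, "gripper": -1},
    {"tx": 0, "ty": 0, "tz": 0, "rx": 0, "ry": 0, "rz": 0, "gripper": -1},
    {"tx": 0, "ty": 0, "tz": 0, "rx": 0, "ry": 0, "rz": 0, "gripper": -1}
  ],
  "grip_force": 12
}}

```text
time_s: 1.72
ee_pos: [429.1, 318.1, 126.1]
ee_rot: [180.0, -0.0, 164.9]
force: [-0.3, 0.8, 0.3]
gripper_width: 91.0
gripper_force: 0.0
```

{"op": "send_rows", "data": {
  "motion": [
    {"tx": 0, "ty": 0, "tz": 0.044, "rx": 0, "ry": 0, "rz": 0, "gripper": -1},
    {"tx": 0, "ty": 0, "tz": 0.044, "rx": 0, "ry": 0, "rz": 0, "gripper": -1},
    {"tx": 0, "ty": 0, "tz": 0.044, "rx": 0, "ry": 0, "rz": 0, "gripper": -1},
    {"tx": 0, "ty": 0, "tz": 0.044, "rx": 0, "ry": 0, "rz": 0, "gripper": -1},
    {"tx": 0, "ty": 0, "tz": 0, "rx": 0, "ry": 0, "rz": 0, "gripper": -1},
    {"tx": 0, "ty": 0, "tz": 0, "rx": 0, "ry": 0, "rz": 0, "gripper": -1}
  ],
  "grip_force": 12
}}

```text
time_s: 2.48
ee_pos: [429.4, 318.8, 38.9]
ee_rot: [179.9, 0.1, 165.0]
force: [-0.3, -0.1, -0.2]
gripper_width: 91.2
gripper_force: 0.0
```

```bash
python3 - <<'E'
from h import *
s=grab("scene")["frame"];t=grab("top")["frame"]
c=lambda im,x,y:cv2.convertScaleAbs(cv2.resize(im[y:y+80,x:x+80,::-1],None,fx=5,fy=5,interpolation=cv2.INTER_CUBIC),alpha=2)
cv2.imwrite("pics/g1.png",np.hstack([c(s,305,50),c(t,165,210)]))
E
```

```text
(no output)
```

View pics/g1.png

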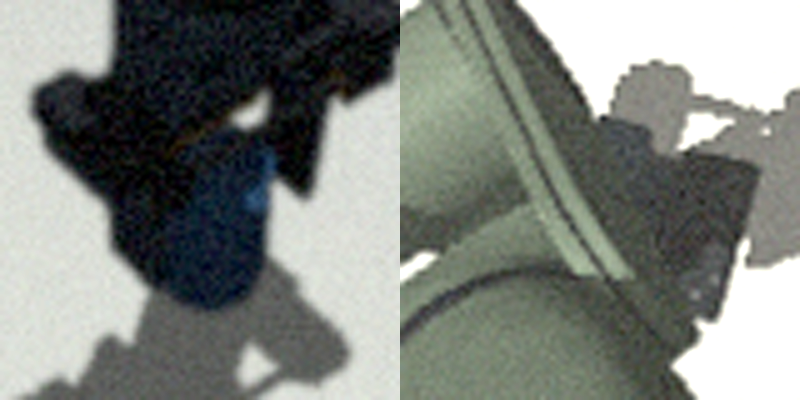

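The picture shows the creamer between the open fingers and untouched (scene crop around (220,220)), so I'll close.

{"op": "send_rows", "data": {
  "motion": [
    {"tx": 0, "ty": 0, "tz": 0, "rx": 0, "ry": 0, "rz": 0, "gripper": 0},
    {"tx": 0, "ty": 0, "tz": 0, "rx": 0, "ry": 0, "rz": 0, "gripper": 0.2},
    {"tx": 0, "ty": 0, "tz": 0, "rx": 0, "ry": 0, "rz": 0, "gripper": 0.4},
    {"tx": 0, "ty": 0, "tz": 0, "rx": 0, "ry": 0, "rz": 0, "gripper": 0.6},
    {"tx": 0, "ty": 0, "tz": 0, "rx": 0, "ry": 0, "rz": 0, "gripper": 0.8},
    {"tx": 0, "ty": 0, "tz": 0, "rx": 0, "ry": 0, "rz": 0, "gripper": 0.8}
  ],
  "grip_force": 12
}}

```text
time_s: 3.32
ee_pos: [429.4, 317.8, 38.1]
ee_rot: [180.0, 0.0, 165.0]
force: [-0.4, 1.2, 1.9]
gripper_width: 58.9
gripper_force: 12.0
```

{"op": "send_rows", "data": {
  "motion": [
    {"tx": 0, "ty": 0, "tz": -0.02, "rx": 0, "ry": 0, "rz": 0, "gripper": 0.8},
    {"tx": 0, "ty": 0, "tz": -0.03, "rx": 0, "ry": 0, "rz": 0, "gripper": 0.8},
    {"tx": 0, "ty": 0, "tz": -0.03, "rx": 0, "ry": 0, "rz": 0, "gripper": 0.8},
    {"tx": 0, "ty": 0, "tz": -0.03, "rx": 0, "ry": 0, "rz": 0, "gripper": 0.8},
    {"tx": 0, "ty": 0, "tz": -0.03, "rx": 0, "ry": 0, "rz": 0, "gripper": 0.8},
    {"tx": 0, "ty": 0, "tz": 0, "rx": 0, "ry": 0, "rz": 0, "gripper": 0.8},
    {"tx": 0, "ty": 0, "tz": 0, "rx": 0, "ry": 0, "rz": 0, "gripper": 0.8}
  ],
  "grip_force": 12
}}

```text
time_s: 4.2
ee_pos: [429.0, 317.5, 107.7]
ee_rot: [-180.0, -0.0, 165.0]
force: [0.5, -0.1, -1.8]
gripper_width: 58.9
gripper_force: 12.0
```

{"op": "send_rows", "data": {
  "motion": [
    {"tx": -0.02, "ty": -0.022, "tz": 0, "rx": 0, "ry": 0, "rz": 0, "gripper": 0.8},
    {"tx": -0.041, "ty": -0.0443, "tz": 0, "rx": 0, "ry": 0, "rz": 0, "gripper": 0.8},
    {"tx": -0.041, "ty": -0.0443, "tz": 0, "rx": 0, "ry": 0, "rz": 0, "gripper": 0.8},
    {"tx": -0.041, "ty": -0.0443, "tz": 0, "rx": 0, "ry": 0, "rz": 0, "gripper": 0.8},
    {"tx": -0.041, "ty": -0.0443, "tz": 0, "rx": 0, "ry": 0, "rz": 0, "gripper": 0.8},
    {"tx": -0.041, "ty": -0.0443, "tz": 0, "rx": 0, "ry": 0, "rz": 0, "gripper": 0.8},
    {"tx": -0.041, "ty": -0.0443, "tz": 0, "rx": 0, "ry": 0, "rz": 0, "gripper": 0.8},
    {"tx": -0.041, "ty": -0.0443, "tz": 0, "rx": 0, "ry": 0, "rz": 0, "gripper": 0.8},
    {"tx": -0.02, "ty": -0.022, "tz": 0, "rx": 0, "ry": 0, "rz": 0, "gripper": 0.8},
    {"tx": 0, "ty": 0, "tz": 0, "rx": 0, "ry": 0, "rz": 0, "gripper": 0.8},
    {"tx": 0, "ty": 0, "tz": 0, "rx": 0, "ry": 0, "rz": 0, "gripper": 0.8}
  ],
  "grip_force": 12
}}

```text
time_s: 5.58
ee_pos: [540.6, 104.9, 107.7]
ee_rot: [180.0, -0.1, 165.0]
force: [0.6, -0.5, -2.5]
gripper_width: 59.5
gripper_force: 12.0
```

```bash
python3 - <<'E'
from h import *
s=grab("scene")["frame"]
c=lambda im,x,y:cv2.convertScaleAbs(cv2.resize(im[y:y+100,x:x+130,::-1],None,fx=5,fy=5,interpolation=cv2.INTER_CUBIC),alpha=2)
cv2.imwrite("pics/g2.png",c(s,265,110))
E
```

```text
(no output)
```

View pics/g2.png

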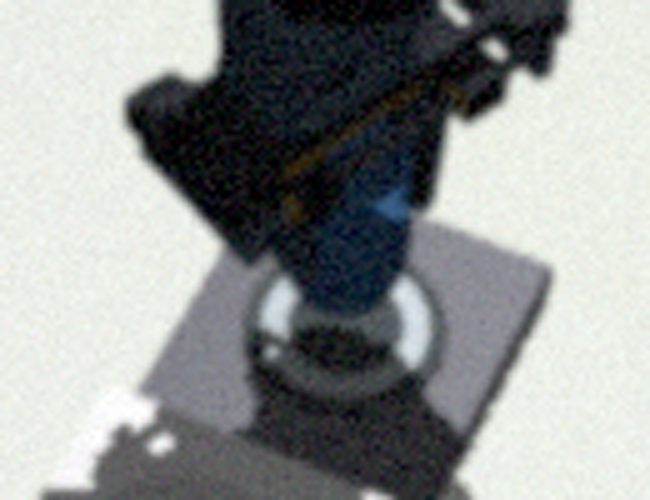

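The creamer hangs upright above the plate (foot near (345,305) in the crop, plate centre near (345,325)). I'll lower it slowly.

{"op": "send_rows", "data": {
  "motion": [
    {"tx": 0, "ty": 0, "tz": 0.02, "rx": 0, "ry": 0, "rz": 0, "gripper": 0.8},
    {"tx": 0, "ty": 0, "tz": 0.02, "rx": 0, "ry": 0, "rz": 0, "gripper": 0.8},
    {"tx": 0, "ty": 0, "tz": 0.02, "rx": 0, "ry": 0, "rz": 0, "gripper": 0.8},
    {"tx": 0, "ty": 0, "tz": 0.014, "rx": 0, "ry": 0, "rz": 0, "gripper": 0.8},
    {"tx": 0, "ty": 0, "tz": 0.004, "rx": 0, "ry": 0, "rz": 0, "gripper": 0.8},
    {"tx": 0, "ty": 0, "tz": 0.004, "rx": 0, "ry": 0, "rz": 0, "gripper": 0.8},
    {"tx": 0, "ty": 0, "tz": 0, "rx": 0, "ry": 0, "rz": 0, "gripper": 0.8},
    {"tx": 0, "ty": 0, "tz": 0, "rx": 0, "ry": 0, "rz": 0, "gripper": 0.8}
  ],
  "grip_force": 12
}}

```text
time_s: 6.62
ee_pos: [541.4, 104.3, 67.2]
ee_rot: [180.0, 0.0, 165.0]
force: [0.1, -0.1, -1.6]
gripper_width: 59.3
gripper_force: 12.0
```

{"op": "send_rows", "data": {
  "motion": [
    {"tx": 0, "ty": 0, "tz": 0.002, "rx": 0, "ry": 0, "rz": 0, "gripper": 0.8},
    {"tx": 0, "ty": 0, "tz": 0, "rx": 0, "ry": 0, "rz": 0, "gripper": 0.8},
    {"tx": 0, "ty": 0, "tz": 0, "rx": 0, "ry": 0, "rz": 0, "gripper": 0.8}
  ],
  "grip_force": 12
}}

```text
time_s: 7.0
ee_pos: [541.2, 104.4, 66.0]
ee_rot: [180.0, 0.0, 165.0]
force: [-0.7, -0.2, -2.2]
gripper_width: 59.0
gripper_force: 12.0
```

{"op": "send_rows", "data": {
  "motion": [
    {"tx": 0, "ty": 0, "tz": 0.002, "rx": 0, "ry": 0, "rz": 0, "gripper": 0.8},
    {"tx": 0, "ty": 0, "tz": 0, "rx": 0, "ry": 0, "rz": 0, "gripper": 0.8},
    {"tx": 0, "ty": 0, "tz": 0, "rx": 0, "ry": 0, "rz": 0, "gripper": 0.8}
  ],
  "grip_force": 12
}}

```text
time_s: 7.38
ee_pos: [541.2, 104.4, 64.9]
ee_rot: [180.0, -0.0, 165.0]
force: [-0.3, 0.1, -2.0]
gripper_width: 59.3
gripper_force: 12.0
```

{"op": "send_rows", "data": {
  "motion": [
    {"tx": 0, "ty": 0, "tz": 0.0016, "rx": 0, "ry": 0, "rz": 0, "gripper": 0.8},
    {"tx": 0, "ty": 0, "tz": 0, "rx": 0, "ry": 0, "rz": 0, "gripper": 0.8},
    {"tx": 0, "ty": 0, "tz": 0, "rx": 0, "ry": 0, "rz": 0, "gripper": 0.8}
  ],
  "grip_force": 12
}}

```text
time_s: 7.75
ee_pos: [541.2, 104.4, 64.2]
ee_rot: [180.0, -0.0, 165.0]
force: [0.3, 0.8, -1.0]
gripper_width: 59.4
gripper_force: 12.0
```

{"op": "send_rows", "data": {
  "motion": [
    {"tx": 0, "ty": 0, "tz": 0.001, "rx": 0, "ry": 0, "rz": 0, "gripper": 0.8},
    {"tx": 0, "ty": 0, "tz": 0, "rx": 0, "ry": 0, "rz": 0, "gripper": 0.8},
    {"tx": 0, "ty": 0, "tz": 0, "rx": 0, "ry": 0, "rz": 0, "gripper": 0.8}
  ],
  "grip_force": 12
}}

```text
time_s: 8.12
ee_pos: [541.3, 104.4, 64.1]
ee_rot: [180.0, 0.0, 165.0]
force: [-1.4, 0.0, 3.9]
gripper_width: 59.1
gripper_force: 12.0
```

The force now reads +3.9 N, so the foot is on the plate. I'll release and rise.

{"op": "send_rows", "data": {
  "motion": [
    {"tx": 0, "ty": 0, "tz": 0, "rx": 0, "ry": 0, "rz": 0, "gripper": -0.4},
    {"tx": 0, "ty": 0, "tz": 0, "rx": 0, "ry": 0, "rz": 0, "gripper": -0.6},
    {"tx": 0, "ty": 0, "tz": 0, "rx": 0, "ry": 0, "rz": 0, "gripper": -1},
    {"tx": 0, "ty": 0, "tz": 0, "rx": 0, "ry": 0, "rz": 0, "gripper": -1},
    {"tx": 0, "ty": 0, "tz": 0, "rx": 0, "ry": 0, "rz": 0, "gripper": -1},
    {"tx": 0, "ty": 0, "tz": 0, "rx": 0, "ry": 0, "rz": 0, "gripper": -1}
  ],
  "grip_force": 12
}}

```text
time_s: 8.88
ee_pos: [541.2, 104.4, 63.7]
ee_rot: [180.0, 0.0, 165.0]
force: [-0.0, 0.3, -0.5]
gripper_width: 91.5
gripper_force: 0.0
```

{"op": "send_rows", "data": {
  "motion": [
    {"tx": 0, "ty": 0, "tz": -0.02, "rx": 0, "ry": 0, "rz": 0, "gripper": -1},
    {"tx": 0, "ty": 0, "tz": -0.04, "rx": 0, "ry": 0, "rz": 0, "gripper": -1},
    {"tx": 0, "ty": 0, "tz": -0.05, "rx": 0, "ry": 0, "rz": 0, "gripper": -1},
    {"tx": 0, "ty": 0, "tz": -0.05, "rx": 0, "ry": 0, "rz": 0, "gripper": -1},
    {"tx": 0, "ty": 0, "tz": -0.05, "rx": 0, "ry": 0, "rz": 0, "gripper": -1},
    {"tx": 0, "ty": 0, "tz": -0.03, "rx": 0, "ry": 0, "rz": 0, "gripper": -1},
    {"tx": 0, "ty": 0, "tz": 0, "rx": 0, "ry": 0, "rz": 0, "gripper": -1}
  ]
}}

```text
time_s: 9.75
ee_pos: [541.8, 104.5, 184.9]
ee_rot: [179.9, 0.1, 165.0]
force: [-0.6, 0.1, 0.2]
gripper_width: 91.1
gripper_force: 0.0
```

{"op": "send_rows", "data": {
  "motion": [
    {"tx": 0, "ty": 0, "tz": 0, "rx": 0, "ry": 0, "rz": 0.342, "gripper": 0.12},
    {"tx": 0, "ty": 0, "tz": 0, "rx": 0, "ry": 0, "rz": 0.342, "gripper": 0.12},
    {"tx": 0, "ty": 0, "tz": 0, "rx": 0, "ry": 0, "rz": 0.342, "gripper": 0.12},
    {"tx": 0, "ty": 0, "tz": 0, "rx": 0, "ry": 0, "rz": 0.342, "gripper": 0.12},
    {"tx": 0, "ty": 0, "tz": 0, "rx": 0, "ry": 0, "rz": 0.342, "gripper": 0.12},
    {"tx": 0, "ty": 0, "tz": 0, "rx": 0, "ry": 0, "rz": 0.342, "gripper": 0.12},
    {"tx": 0, "ty": 0, "tz": 0, "rx": 0, "ry": 0, "rz": 0.342, "gripper": 0.12},
    {"tx": 0, "ty": 0, "tz": 0, "rx": 0, "ry": 0, "rz": 0.342, "gripper": 0.12},
    {"tx": 0, "ty": 0, "tz": 0, "rx": 0, "ry": 0, "rz": 0.342, "gripper": 0.12},
    {"tx": 0, "ty": 0, "tz": 0, "rx": 0, "ry": 0, "rz": 0.342, "gripper": 0.12},
    {"tx": 0, "ty": 0, "tz": 0, "rx": 0, "ry": 0, "rz": 0.342, "gripper": 0.12},
    {"tx": 0, "ty": 0, "tz": 0, "rx": 0, "ry": 0, "rz": 0.342, "gripper": 0.12}
  ]
}}

```text
time_s: 11.25
ee_pos: [540.5, 104.2, 182.3]
ee_rot: [-179.9, 0.1, 41.5]
force: [-0.7, 0.2, -0.8]
gripper_width: 40.0
gripper_force: 0.0
```

{"op": "send_rows", "data": {
  "motion": [
    {"tx": -0.029, "ty": 0.048, "tz": 0, "rx": 0, "ry": 0, "rz": 0, "gripper": 0.12},
    {"tx": -0.029, "ty": 0.048, "tz": 0, "rx": 0, "ry": 0, "rz": 0, "gripper": 0.12},
    {"tx": -0.029, "ty": 0.048, "tz": 0, "rx": 0, "ry": 0, "rz": 0, "gripper": 0.12},
    {"tx": -0.029, "ty": 0.048, "tz": 0, "rx": 0, "ry": 0, "rz": 0, "gripper": 0.12},
    {"tx": -0.029, "ty": 0.048, "tz": 0, "rx": 0, "ry": 0, "rz": 0, "gripper": 0.12},
    {"tx": -0.029, "ty": 0.048, "tz": 0, "rx": 0, "ry": 0, "rz": 0, "gripper": 0.12},
    {"tx": 0, "ty": 0, "tz": 0, "rx": 0, "ry": 0, "rz": 0, "gripper": 0.12},
    {"tx": 0, "ty": 0, "tz": 0, "rx": 0, "ry": 0, "rz": 0, "gripper": 0.12}
  ]
}}

```text
time_s: 12.25
ee_pos: [571.9, -60.4, 182.7]
ee_rot: [-179.9, 0.0, 41.8]
force: [-0.2, -0.2, -0.6]
gripper_width: 40.4
gripper_force: 0.0
```

```bash
python3 - <<'E'
from h import *
s=grab("scene")["frame"];t=grab("top")["frame"]
c=lambda im,x,y:cv2.convertScaleAbs(cv2.resize(im[y:y+110,x:x+80,::-1],None,fx=5,fy=5,interpolation=cv2.INTER_CUBIC),alpha=2)
cv2.imwrite("pics/g3.png",np.hstack([c(s,275,140),c(t,265,150)]))
E
```

```text
(no output)
```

View pics/g3.png

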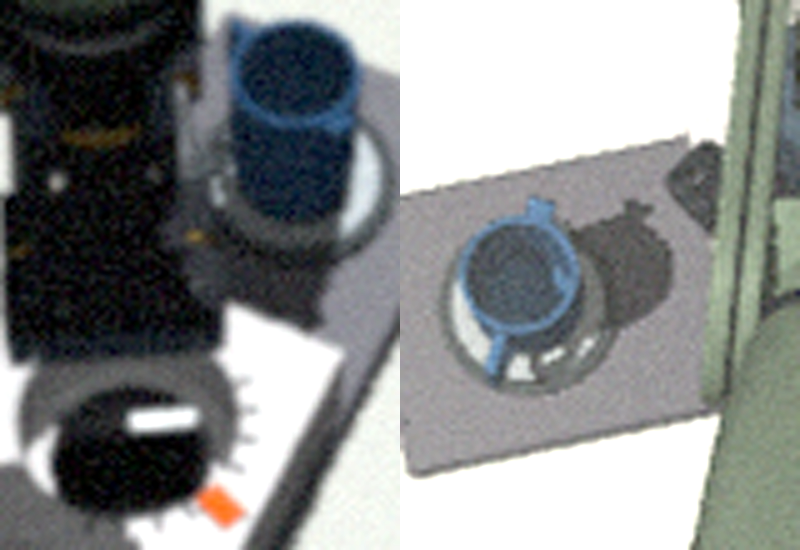

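The creamer stands upright on the plate, and the bar and stripe are unchanged. I'll enter the well with the fingers part closed.

{"op": "send_rows", "data": {
  "motion": [
    {"tx": 0, "ty": 0, "tz": 0.05, "rx": 0, "ry": 0, "rz": 0, "gripper": 0.12},
    {"tx": 0, "ty": 0, "tz": 0.06, "rx": 0, "ry": 0, "rz": 0, "gripper": 0.12},
    {"tx": 0, "ty": 0, "tz": 0.06, "rx": 0, "ry": 0, "rz": 0, "gripper": 0.12},
    {"tx": 0, "ty": 0, "tz": 0.04, "rx": 0, "ry": 0, "rz": 0, "gripper": 0.12},
    {"tx": 0, "ty": 0, "tz": 0, "rx": 0, "ry": 0, "rz": 0, "gripper": 0.12}
  ]
}}

```text
time_s: 12.98
ee_pos: [571.1, -59.9, 77.2]
ee_rot: [-179.8, 0.1, 41.9]
force: [0.1, -0.5, -0.1]
gripper_width: 40.0
gripper_force: 0.0
```

{"op": "send_rows", "data": {
  "motion": [
    {"tx": 0, "ty": 0, "tz": 0.015, "rx": 0, "ry": 0, "rz": 0, "gripper": 0.12},
    {"tx": 0, "ty": 0, "tz": 0.015, "rx": 0, "ry": 0, "rz": 0, "gripper": 0.12},
    {"tx": 0, "ty": 0, "tz": 0.015, "rx": 0, "ry": 0, "rz": 0, "gripper": 0.12},
    {"tx": 0, "ty": 0, "tz": 0.015, "rx": 0, "ry": 0, "rz": 0, "gripper": 0.12},
    {"tx": 0, "ty": 0, "tz": 0.009, "rx": 0, "ry": 0, "rz": 0, "gripper": 0.12},
    {"tx": 0, "ty": 0, "tz": 0, "rx": 0, "ry": 0, "rz": 0, "gripper": 0.12},
    {"tx": 0, "ty": 0, "tz": 0, "rx": 0, "ry": 0, "rz": 0, "gripper": 0.12}
  ]
}}

```text
time_s: 13.85
ee_pos: [572.7, -61.0, 44.3]
ee_rot: [180.0, -0.0, 41.8]
force: [0.4, 0.2, -0.8]
gripper_width: 40.0
gripper_force: 0.0
```

Free descent. I'll close gently on the bar.

{"op": "send_rows", "data": {
  "motion": [
    {"tx": 0, "ty": 0, "tz": 0, "rx": 0, "ry": 0, "rz": 0, "gripper": 0.4},
    {"tx": 0, "ty": 0, "tz": 0, "rx": 0, "ry": 0, "rz": 0, "gripper": 0.5},
    {"tx": 0, "ty": 0, "tz": 0, "rx": 0, "ry": 0, "rz": 0, "gripper": 0.6},
    {"tx": 0, "ty": 0, "tz": 0, "rx": 0, "ry": 0, "rz": 0, "gripper": 0.8},
    {"tx": 0, "ty": 0, "tz": 0, "rx": 0, "ry": 0, "rz": 0, "gripper": 0.8},
    {"tx": 0, "ty": 0, "tz": 0, "rx": 0, "ry": 0, "rz": 0, "gripper": 0.8}
  ],
  "grip_force": 12
}}

```text
time_s: 14.6
ee_pos: [573.6, -62.1, 44.3]
ee_rot: [179.8, -0.0, 41.9]
force: [3.0, -5.4, -1.6]
gripper_width: 16.1
gripper_force: 12.0
```

{"op": "send_rows", "data": {
  "motion": [
    {"tx": 0, "ty": 0.003, "tz": 0, "rx": 0, "ry": 0, "rz": 0, "gripper": 0.8},
    {"tx": 0, "ty": 0, "tz": 0, "rx": 0, "ry": 0, "rz": 0, "gripper": 0.8},
    {"tx": 0, "ty": 0, "tz": 0, "rx": 0, "ry": 0, "rz": 0, "gripper": 0.8}
  ],
  "grip_force": 25
}}

```text
time_s: 14.98
ee_pos: [573.6, -62.1, 44.3]
ee_rot: [180.0, -0.0, 41.8]
force: [0.9, -2.4, 1.1]
gripper_width: 15.8
gripper_force: 25.0
```

{"op": "send_rows", "data": {
  "motion": [
    {"tx": 0, "ty": 0, "tz": 0, "rx": 0, "ry": 0, "rz": 0.17, "gripper": 0.8},
    {"tx": 0, "ty": 0, "tz": 0, "rx": 0, "ry": 0, "rz": 0.17, "gripper": 0.8},
    {"tx": 0, "ty": 0, "tz": 0, "rx": 0, "ry": 0, "rz": 0.17, "gripper": 0.8},
    {"tx": 0, "ty": 0, "tz": 0, "rx": 0, "ry": 0, "rz": 0.17, "gripper": 0.8},
    {"tx": 0, "ty": 0, "tz": 0, "rx": 0, "ry": 0, "rz": 0.17, "gripper": 0.8},
    {"tx": 0, "ty": 0, "tz": 0, "rx": 0, "ry": 0, "rz": 0, "gripper": 0.8}
  ]
}}

```text
time_s: 15.72
ee_pos: [573.3, -61.7, 44.3]
ee_rot: [-180.0, -0.0, 16.4]
force: [0.6, -1.1, 2.4]
gripper_width: 15.7
gripper_force: 25.0
```

Forces are low, so I'll carry on to yaw −9.

{"op": "send_rows", "data": {
  "motion": [
    {"tx": 0, "ty": 0, "tz": 0, "rx": 0, "ry": 0, "rz": 0.17, "gripper": 0.8},
    {"tx": 0, "ty": 0, "tz": 0, "rx": 0, "ry": 0, "rz": 0.17, "gripper": 0.8},
    {"tx": 0, "ty": 0, "tz": 0, "rx": 0, "ry": 0, "rz": 0.17, "gripper": 0.8},
    {"tx": 0, "ty": 0, "tz": 0, "rx": 0, "ry": 0, "rz": 0.17, "gripper": 0.8},
    {"tx": 0, "ty": 0, "tz": 0, "rx": 0, "ry": 0, "rz": 0.17, "gripper": 0.8},
    {"tx": 0, "ty": 0, "tz": 0, "rx": 0, "ry": 0, "rz": 0, "gripper": 0.8},
    {"tx": 0, "ty": 0, "tz": 0, "rx": 0, "ry": 0, "rz": 0, "gripper": 0.8},
    {"tx": 0, "ty": 0, "tz": 0, "rx": 0, "ry": 0, "rz": 0, "gripper": 0.8}
  ]
}}

```text
time_s: 16.73
ee_pos: [573.3, -61.3, 44.3]
ee_rot: [-179.9, 0.0, -9.1]
force: [-0.7, 5.4, 4.0]
gripper_width: 16.0
gripper_force: 25.0
```

{"op": "send_rows", "data": {
  "motion": [
    {"tx": 0, "ty": 0, "tz": 0, "rx": 0, "ry": 0, "rz": 0, "gripper": 0.5},
    {"tx": 0, "ty": 0, "tz": 0, "rx": 0, "ry": 0, "rz": 0, "gripper": 0.12},
    {"tx": 0, "ty": 0, "tz": 0, "rx": 0, "ry": 0, "rz": 0, "gripper": 0.12},
    {"tx": 0, "ty": 0, "tz": -0.03, "rx": 0, "ry": 0, "rz": 0, "gripper": 0.12},
    {"tx": 0, "ty": 0, "tz": -0.05, "rx": 0, "ry": 0, "rz": 0, "gripper": 0.12},
    {"tx": 0, "ty": 0, "tz": -0.08, "rx": 0, "ry": 0, "rz": 0, "gripper": 0.12},
    {"tx": 0, "ty": 0, "tz": -0.08, "rx": 0, "ry": 0, "rz": 0, "gripper": 0.12},
    {"tx": 0, "ty": 0, "tz": -0.06, "rx": 0, "ry": 0, "rz": 0, "gripper": 0.12},
    {"tx": 0, "ty": 0, "tz": 0, "rx": 0, "ry": 0, "rz": 0, "gripper": 0.12}
  ]
}}

```text
time_s: 17.85
ee_pos: [575.1, -62.4, 197.7]
ee_rot: [-180.0, -0.4, -9.2]
force: [0.8, -0.1, 0.2]
gripper_width: 40.2
gripper_force: 0.0
```

{"op": "send_rows", "data": {
  "motion": [
    {"tx": -0.06, "ty": 0, "tz": 0, "rx": 0, "ry": 0, "rz": 0, "gripper": 0.12},
    {"tx": -0.08, "ty": 0, "tz": 0, "rx": 0, "ry": 0, "rz": 0, "gripper": 0.12},
    {"tx": -0.08, "ty": 0, "tz": 0, "rx": 0, "ry": 0, "rz": 0, "gripper": 0.12},
    {"tx": -0.08, "ty": 0, "tz": 0, "rx": 0, "ry": 0, "rz": 0, "gripper": 0.12},
    {"tx": -0.08, "ty": 0, "tz": 0, "rx": 0, "ry": 0, "rz": 0, "gripper": 0.12},
    {"tx": -0.06, "ty": 0, "tz": 0, "rx": 0, "ry": 0, "rz": 0, "gripper": 0.12},
    {"tx": 0, "ty": 0, "tz": 0, "rx": 0, "ry": 0, "rz": 0, "gripper": 0.12}
  ]
}}

```text
time_s: 18.73
ee_pos: [353.8, -26.8, 193.4]
ee_rot: [180.0, 0.1, -9.1]
force: [0.3, -0.5, -0.9]
gripper_width: 40.1
gripper_force: 0.0
```

```bash
python3 - <<'E'
from h import *
f=lambda n:np.mean([grab(n)["frame"].astype(float) for _ in range(5)],0).astype(np.uint8)
s=f("scene");t=f("top")
c=lambda im,x,y:cv2.convertScaleAbs(cv2.resize(im[y:y+100,x:x+66,::-1],None,fx=6,fy=6,interpolation=cv2.INTER_CUBIC),alpha=2)
cv2.imwrite("pics/g4.png",np.hstack([c(t,318,140)[:600],c(s,268,170)]))
np.save("s.npy",s);np.save("t.npy",t)
E
```

```text
(no output)
```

View pics/g4.png

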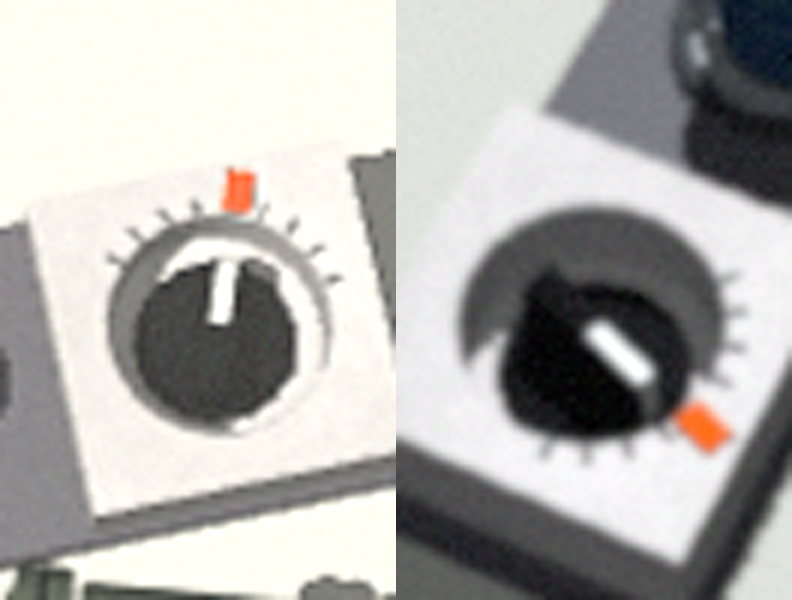

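The picture shows the stripe nearly pointing at the tab in both views (top stripe (218,324)→(227,263), tab (239,192)). I'll get numbers from the masks.

```bash
cat > m3.py <<'E'
from h import *
A=lambda v:np.degrees(np.arctan2(v[1],v[0])).round(2)
for n,im,roi in(("top",np.load("t.npy"),(351,180,360,196)),("scene",np.load("s.npy"),(297,220,313,237))):
    d=grab(n); h=cv2.cvtColor(im,cv2.COLOR_RGB2HSV)
    x0,y0,x1,y1=roi; g=cv2.cvtColor(im,cv2.COLOR_RGB2GRAY)[y0:y1,x0:x1].astype(float)
    w=np.clip(g-50,0,None); k,l,st,ce=cv2.connectedComponentsWithStats((w>0).astype(np.uint8))
    i=min(range(1,k),key=lambda i:np.hypot(*(ce[i]-[(x1-x0)/2,(y1-y0)/2]))); w=w*(l==i); ys,xs=np.nonzero(w)
    print(n,st[i],ce[i]+[x0,y0])
    P=np.array([ray(d,(x+x0,y+y0),66)[:2] for x,y in zip(xs,ys)]); W=w[ys,xs]
    c=np.average(P,0,W); ev,V=np.linalg.eigh(np.cov(P.T,aweights=W)); v=V[:,1]*np.sign(V[0,1])
    sat=np.where((h[...,0]<20)&(h[...,1]>60),h[...,1].astype(float)-60,0)
    if n=="top": sat[:, :340]=0;sat[:,375:]=0;sat[:160]=0;sat[185:]=0
    else: sat[:230]=0;sat[250:]=0;sat[:,:308]=0;sat[:,330:]=0
    ys,xs=np.nonzero(sat); t=ray(d,(np.average(xs,weights=sat[ys,xs]),np.average(ys,weights=sat[ys,xs])),72)[:2]
    print("stripe c",c.round(1),"dir",A(v),np.sqrt(ev).round(1),"tab",t.round(1),"c->tab",A(t-c),np.hypot(*(t-c)).round(1),"lat miss of line at axis frame",np.cross(v,t-c).round(2))
T=grab("top"); print("creamer",ray(T,(288.8-0.1,205),111),"plate",ray(T,(291.3,210.7),26))
E
python3 m3.py
```

```text
top [ 0  0  9 14 81] [354.82716049 185.35802469]
stripe c [596.2 -61.5] dir -4.89 [ 4.9 11.1] tab [630.8 -68.7] c->tab -11.75 35.3 lat miss of line at axis frame -4.22
scene [ 2  3 12 12 74] [304.83783784 228.41891892]
stripe c [588. -65.] dir -10.07 [2.6 8.1] tab [630.  -73.1] c->tab -10.87 42.8 lat miss of line at axis frame -0.6
creamer [538.11598566 105.61413371 111.        ] plate [540.03478225 104.82578699  26.        ]m3.py:15: DeprecationWarning: Arrays of 2-dimensional vectors are deprecated. Use arrays of 3-dimensional vectors instead. (deprecated in NumPy 2.0)
  print("stripe c",c.round(1),"dir",A(v),np.sqrt(ev).round(1),"tab",t.round(1),"c->tab",A(t-c),np.hypot(*(t-c)).round(1),"lat miss of line at axis frame",np.cross(v,t-c).round(2))
```

```bash
sed -i 's/(351,180,360,196)/(351,184,360,196)/' m3.py; python3 -W ignore m3.py | head -2
```

```text
top [ 1  0  6 10 44] [354.59090909 188.54545455]
stripe c [587.4 -61.1] dir -10.27 [2.6 7.6] tab [630.8 -68.7] c->tab -9.94 44.0 lat miss of line at axis frame 0.25
```

Both views put the stripe within about 0.6° of the tab, and the creamer is about 2 mm from the plate's centre.

```bash
python3 -c "
from workcell import env
print(env.job_done())"
```

```text
the job is handed in; nothing more can be done
None
```

The creamer is upright on the plate about 2 mm off centre, the dial's stripe is within about 0.6° of the orange tab, no contact was made with the tab, ramekin, timer or jar, and the job is handed in at about 20 s; no verdict was returned.

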